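# Right the toppled session timer and set it to its long mark

## Task

The session timer has been knocked over onto its side: stand it gently back on its base, without dropping it or letting it fall over, so that its front (the side with the long mark) squarely faces you. Then turn its knob until the pointer line stands at the long mark. Leave the other things where they are.

Things in the scene. Friction and masses are not known exactly. Their poses are not given: they have to be found in the camera images.
- timer: white session timer: case 62 x 62 x 22 mm with a round knob on top, 36 mm overall, 0.2-0.3 kg. Origin: centre of the underside. Own axes: z from the underside out through the knob, x from its front (long mark) to its back, y to its left. At the start it lies on its -y side, knob facing to the robot's right, origin 31 mm over the worktop; standing upright: origin at z = 0, z axis up
- timer_knob (a joint): the timer's knob: 32 mm across, 23 to 36 mm above the underside, axis 4 mm behind the middle of the case. Angle of its pointer in rad, anticlockwise from above: 0 points to the timer's back (x), 1.57 to its left, 3.14 to the front, at the long mark; stops at 0 and 5.24. Stays where it is left; turn it slowly (0.5 rad/s) or the case turns too
- timer_pointer (a point): outer end of the white pointer line on top of the knob, 14 mm from the knob's axis and 36 mm above the underside
- timer_mark (a point): outer end of the long dark mark (10 x 2.4 mm) on the timer's top plate, 28 mm in front of the knob's axis, in the middle of the timer's front side. Ten short marks (3 mm), 30 degrees apart, make up the rest of the scale
- worktop_right (a point): point at the right end of the free worktop, beyond the kidney dish; its x axis points straight away from the robot, square to the worktop's front edge
- kidney_dish: bystander: kidney dish of steel, 176 x 86 mm and 33 mm high, at the right; origin at the centre of its underside
- mixing_cup: bystander: small round cup, 69 mm across, 32 mm high, behind the timer; origin at the centre of its underside
- cream_tube: bystander: squeeze tube with cap lying flat, 134 x 49 x 32 mm, at the left; origin at the centre of its underside, y along its length
- marker: bystander: pen lying flat, 126 mm long, 14 mm high, front left; origin at the centre of its underside, y along its length
Mind the look-alikes: they are no part of the job. What is shaped like the timer but purple is not meant.

How it is judged:
By the outcome, as a careful person would: the job done as asked, in the order asked, and still so for the second after the job is handed in, with the robot touching nothing.
It also fails if it takes over 59 s, if anything falls off the work surface, if the arm or the gripper's body presses on something with over 40 N, if the wrist force passes 120 N, or if a joint passes its speed limit or range.

## Robot

A 7-joint arm with a two-finger parallel gripper is mounted at the origin on a cart in front of the work surface, level with it; the furniture and walls round the work are solid. World frame = base frame: x ahead of the robot, y to its left, z up, the work surface at z = 0. Lengths are in m, angles in rad, forces in N, time in s.
With the tool pointing down it reaches from about 0.4 to 0.9 m from the base axis. Payload 5.5 kg.
Tool frame: the origin (TCP) lies on the front face of the gripper's body, between the roots of the fingers; the fingertips stand 66 mm ahead of it and the grasp point (between the pads) lies 47 mm ahead of it; z points along the fingers, y is the line along which they close (so a half turn about z gives the same grasp; the last joint's range is limited). The gripper opens to 92 mm and grips with 3 to 60 N. Pads are 19 mm wide; open, the fingers measure 130 mm over their backs; the gripper's body (75 mm by 190 mm) begins 47 mm behind the grasp point.
Start: joints at [-1.022, 0.501, -0.427, 1.55, 0.221, 1.138, -0.21], TCP at [0.183, 0.624, 0.292] pointing down, gripper open.
Joint ranges: [-2.88, 2.88], [-0.31, 2.03], [-1.54, 1.56], [0.2, 2.42], [-1.41, 4.55], [0.19, 2.02], [-2.57, 2.57]. Speed limits (rad/s): [2.57, 2.57, 3.14, 3.14, 3.14, 3.14, 3.14].

## Interface

Orientations are given as a 3x3 rotation matrix whose columns are the frame's x, y, z axes.
In Python, from rig import bot, read_camera, nets gives the robot as it stands. The module is installed in compiled form; this text tells all that it offers.
- The arm moves only by the tool play_rows, never from a script. Its argument "steps" is a list that holds one entry, the list of rows, each a list of 7 numbers: the shift along the world's x, y, z in cm, then the turn, a rotation vector about the world's x, y, z in degrees, then the closure, from -1 (fully open) to 1 (shut). A call has exactly 10 rows; each row shifts and turns the commanded pose from where the row before left it; what a row does not reach is not made up. A row lasts 1/8 s, in which the tool goes at most 62.5 mm and 10.7 degrees, less where a joint would pass 70% of its speed; a pose out of reach is approached as far as the arm can. A call is refused whole if a number of a shift passes 6.25 or a number of a turn 10.7, either way. A call with a gripper value outside its range is refused whole. The fingers move at their own pace and stop on an object; "force" is the grip in N (left out, the last holds). Time passes only in rows, so rows that do not move let the fingers close, or fill a call up. It gives the time, the measured TCP pose, the force, the opening and the grip force at its end, in the units of the state.
- bot.sense(): the state, without advancing time (a new reading comes with each control period).
- read_camera(name): name is "scene" or "top" or "wrist"; returns a dict with "frame" (384x512x3 uint8, red, green, blue), "mtx" (3x3 intrinsics, pixels), "eye" and "orientation" of the camera in the world. Camera axes: x right, y down, z forward; pixel columns grow to the right and rows downward; lengths in m; the calibration is good to about 2 mm. A picture is of the moment at which its call begins. There is no depth.
- bot.hand_in(): hands the job in; it is judged then, once.
Trained networks look in a picture, given as the dict that the camera call returned (one of the last four; its "shot" number tells which), for a name from the list of things; names that differ only in an ending like _2 or _b are one class to them, and where a whole thing is asked for, a point or a joint stands for the part that bears it (a point fixed in the world has none). Each returns a list of dicts, best first, with "p" (0 to 1); they miss things now and then, are a little off and sometimes report something else, mostly with a low value. They report only what shows in the picture. A call takes as long as a camera call. They do not tell look-alikes from the thing itself.
- nets.look_for(picture, name): "rect" ([left, top, right, bottom] in pixels, round what is visible of it).
- nets.place_of(picture, name): "point" ([column, row] in pixels: a listed point, or the origin of a listed thing).
The state is a dict: "t": time; "q": joint angles; "joint_vel": joint speeds; "effort": joint torques, N m; "position": TCP position; "tool_rot": TCP orientation; "contact_force": force on the tool from outside, world axes, zero at the start; "moment": the same for the moment, N m; "grip_width": finger opening in m; "grip_force": force on a finger pad.
Only numpy, scipy, OpenCV 4.12 (cv2) and the standard library are available. Lean on these libraries where they do the work, as an engineer would, in place of code of your own. Each camera call takes 0.05 s, during which the arm holds its last target. There are 200 camera calls.

## Working session

There is one attempt and no reset: what is moved stays moved. The work goes in short steps, Python scripts to look and compute and a tool call to move; the robot and the scene stay as the last step left them, time stands still between calls to the robot, and variables do not carry over. Pictures are saved under pics/ and viewed, at most 11 in all, crops included, and the job is handed in when it is done.

Besides the shell and the picture viewer there is one more tool, called after "Request:" as name([rows], argument=value, ...), one row to a line, values as JSON. play_rows: Moves the arm, as the interface text tells. Its arguments: {"type":"object","properties":{"steps":{"type":"array","items":{"type":"array","items":{"type":"array","items":{"type":"number"}}}},"force":{"type":"number"}},"required":["steps"]}

```bash
mkdir -p pics; cat > h.py <<'E'
import numpy as np, cv2
from rig import bot, read_camera, nets
def ray(c,p):
    d=c["orientation"]@np.linalg.solve(c["mtx"],[p[0],p[1],1.]); return np.array(c["eye"]),d/np.linalg.norm(d)
def onz(c,p,z):
    e,d=ray(c,p); return e+d*(z-e[2])/d[2]
def tri(obs):
    A=0;b=0
    for c,p in obs:
        e,d=ray(c,p);M=np.eye(3)-np.outer(d,d);A=A+M;b=b+M@e
    return np.linalg.solve(A,b)
def proj(c,X):
    v=c["mtx"]@(np.array(c["orientation"]).T@(np.array(X)-c["eye"]));return v[:2]/v[2]
def save(n,im,s=1):
    cv2.imwrite("pics/"+n,cv2.resize(im[:,:,::-1],None,fx=s,fy=s,interpolation=cv2.INTER_CUBIC))
E
python3 - <<'E'
from h import *
np.set_printoptions(precision=3,suppress=True)
a=read_camera("scene");b=read_camera("top")
save("a.png",np.vstack([a["frame"],b["frame"]]),0.78)
for n,c in(("scene",a),("top",b)):
    print(n,c["eye"],c["orientation"].tolist(),c["mtx"].tolist())
    for t in("timer","kidney_dish","mixing_cup","cream_tube","marker"):
        print(t,[(np.round(r["rect"]).tolist(),round(r["p"],2)) for r in nets.look_for(c,t)][:3],[(np.round(r["point"],1).tolist(),round(r["p"],2),onz(c,r["point"],.031 if t=="timer" else 0)) for r in nets.place_of(c,t)][:3])
    for t in("timer_pointer","timer_mark","worktop_right"):
        print(t,[(np.round(r["point"],1).tolist(),round(r["p"],2),onz(c,r["point"],0.031 if t[0]=="t" else 0)) for r in nets.place_of(c,t)][:3])
print(bot.sense())
E
```

```text
scene [ 0.07  -0.714  0.795] [[0.8638607819318971, -0.3391417875730985, 0.37246126961300885], [-0.5035904576645702, -0.5639989982865828, 0.6544476914780277], [-0.011882776998660218, -0.752919635720476, -0.6580051836857713]] [[429.08628906268626, 0.0, 257.55204507024297], [0.0, 429.08628906268626, 186.32430439330662], [0.0, 0.0, 1.0]]
timer [([218.0, 204.0, 250.0, 232.0], 0.7), ([224.0, 152.0, 242.0, 174.0], 0.65), ([266.0, 182.0, 290.0, 213.0], 0.61)] [([233.3, 162.5], 0.73, array([0.495, 0.172, 0.031])), ([268.2, 195.8], 0.65, array([ 0.507, -0.002,  0.031])), ([228.4, 215.6], 0.64, array([ 0.383, -0.013,  0.031]))]
kidney_dish [([256.0, 228.0, 314.0, 276.0], 0.57), ([269.0, 149.0, 289.0, 173.0], 0.51)] [([283.8, 255.3], 0.8, array([ 0.448, -0.171,  0.   ]))]
mixing_cup [([266.0, 149.0, 291.0, 173.0], 0.53), ([183.0, 166.0, 215.0, 184.0], 0.48)] [([278.8, 165.2], 0.54, array([0.623, 0.126, 0.   ]))]
cream_tube [([182.0, 138.0, 226.0, 167.0], 0.85)] [([203.3, 149.0], 0.57, array([0.464, 0.317, 0.   ]))]
marker [([184.0, 167.0, 210.0, 186.0], 0.62)] [([198.8, 177.9], 0.47, array([0.39
[... 1753 characters left out ...]
y([ 0.365, -0.042,  0.031])), ([280.6, 192.3], 0.78, array([ 0.499, -0.038,  0.031])), ([179.1, 185.7], 0.64, array([0.509, 0.19 , 0.031]))]
worktop_right []
{'t': 1.4, 'q': array([-1.022,  0.501, -0.427,  1.55 ,  0.221,  1.138, -0.21 ]), 'joint_vel': array([-0.   ,  0.001,  0.002,  0.001, -0.001, -0.   , -0.   ]), 'effort': array([ -0.001, -56.643,  -5.811, -27.951,  -0.067,   0.021,   0.   ]), 'position': array([0.183, 0.624, 0.292]), 'tool_rot': array([[-0.959,  0.282, -0.   ],
       [ 0.282,  0.959,  0.   ],
       [ 0.   ,  0.   , -1.   ]]), 'contact_force': array([ 0.546,  0.096, -0.092]), 'moment': array([ 0.01 , -0.011,  0.036]), 'grip_force': 0.0, 'grip_width': 0.09212825201129875}
```

View pics/a.png

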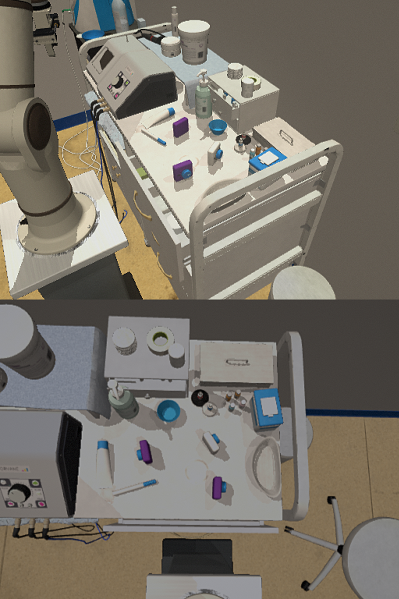

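```bash
python3 - <<'E'
from h import *
np.set_printoptions(precision=3,suppress=True)
a=read_camera("scene");b=read_camera("top")
A=cv2.resize(a["frame"][140:260,200:330],(520,480),interpolation=cv2.INTER_CUBIC)
B=cv2.resize(b["frame"][150:270,240:310],(280,480),interpolation=cv2.INTER_CUBIC)
save("b.png",np.hstack([A,B]))
save("c.png",b["frame"][120:310,90:400],2.5)
E
```

```text
(no output)
```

View pics/b.png

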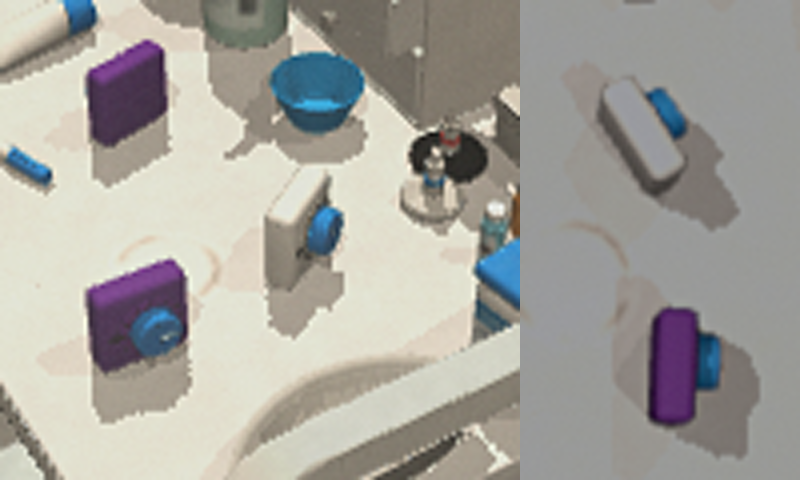

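View pics/c.png

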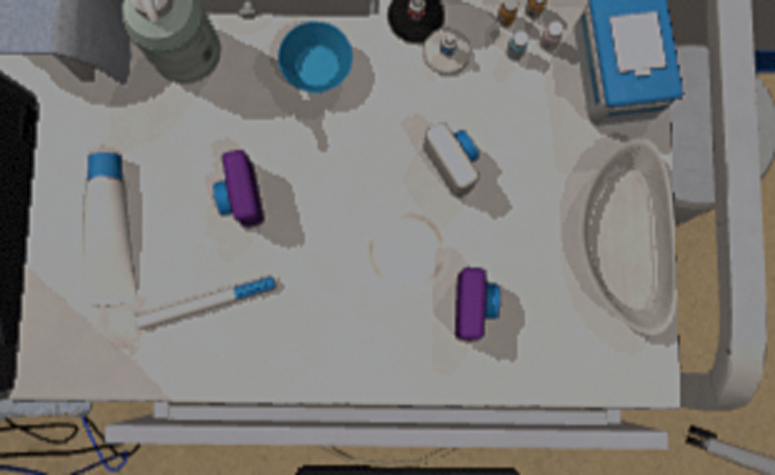

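The white timer is at top (269,184) and scene (278,197). The two purple look-alikes are at top (279,241) and (186,197). Only the white one fits. It lies with its knob to the right, yawed about 23°, with its front turned toward the robot.

Request:
play_rows([
  [[1,-6,1.5,0,0,-5,-1],[1,-6,1.5,0,0,-5,-1],[1,-6,1.5,0,0,-5,-1],[1,-6,1.5,0,0,-5,-1],[3.8,-5.5,0,0,0,-5,-1],[3.8,-5.5,0,0,0,-5,-1],[3.8,-5.5,0,0,0,-5,-1],[3.8,-5.5,0,0,0,-5,-1],[3.8,-5.5,0,0,0,-5,-1],[3.8,-5.5,0,0,0,-5,-1]],
], force=25)

```text
t: 2.75
position: [0.4372, 0.074, 0.3527]
tool_rot: [[-0.398, 0.917, 0.002], [0.917, 0.398, 0.001], [-0.0, 0.002, -1.0]]
contact_force: [1.0, 1.5, 0.4]
grip_width: 0.0917
grip_force: 0.0
```

```bash
python3 - <<'E'
from h import *
np.set_printoptions(precision=3,suppress=True)
s=bot.sense();print(s["t"],s["position"],s["q"],s["tool_rot"].tolist())
b=read_camera("top");a=read_camera("scene");w=read_camera("wrist")
save("d.png",w["frame"],1.5)
print(w["eye"],w["orientation"].tolist())
e=[onz(b,p,0) for p in((96,280.8),(362,282.8))];print("edge",e,np.degrees(np.arctan2(*(e[1]-e[0])[[0,1]])))
for t in("timer","timer_pointer","timer_mark"):
    P=nets.place_of(w,t);print(t,[(np.round(r["point"],1).tolist(),round(r["p"],2),onz(w,r["point"],.031)) for r in P][:3])
    if t=="timer": print([np.round(r["rect"]).tolist() for r in nets.look_for(w,t)])
print(tri([(a,(268.2,195.8)),(b,(265.7,186.3))]), tri([(a,(274,204.6)),(b,(280.6,192.3))]))
E
```

```text
2.75 [0.437 0.074 0.353] [-0.315  0.03   0.088  1.982 -0.003  1.128  0.185] [[-0.3984820267666451, 0.9171747823717568, 0.0015789000182024687], [0.9171761325019223, 0.3984816721781464, 0.0005467238102357174], [-0.0001277214277850627, 0.0016659890242864764, -0.9999986040829296]]
[0.408 0.144 0.445] [[0.9206694540541047, 0.3724862694257654, 0.11671219071283753], [0.3903414567320019, -0.8794227787412274, -0.2724869233328342], [0.001141721530107664, 0.2964279934829559, -0.9550545226067534]]
edge [array([0.298, 0.366, 0.   ]), array([ 0.301, -0.225, -0.   ])] 179.69225809388104
timer [([314.2, 116.7], 0.93, array([0.49 , 0.161, 0.031])), ([207.9, 201.2], 0.84, array([ 0.394, -0.018,  0.031])), ([281.0, 219.7], 0.8, array([ 0.512, -0.002,  0.031]))]
[[264.0, 211.0, 306.0, 244.0], [291.0, 88.0, 344.0, 120.0], [180.0, 191.0, 223.0, 228.0]]
timer_pointer [([307.8, 86.8], 0.49, array([0.464, 0.193, 0.031])), ([281.6, 241.0], 0.39, array([ 0.529, -0.036,  0.031]))]
timer_mark [([266.0, 236.0], 0.87, array([ 0.502, -0.038,  0.031])), ([183.9, 209.9], 0.77, array([ 0.364, -0.047,  0.031])), ([336.2, 105.4], 0.66, array([0.512, 0.187, 0.031]))]
[ 0.509 -0.003  0.032] [ 0.501 -0.038  0.031]
```

View pics/d.png

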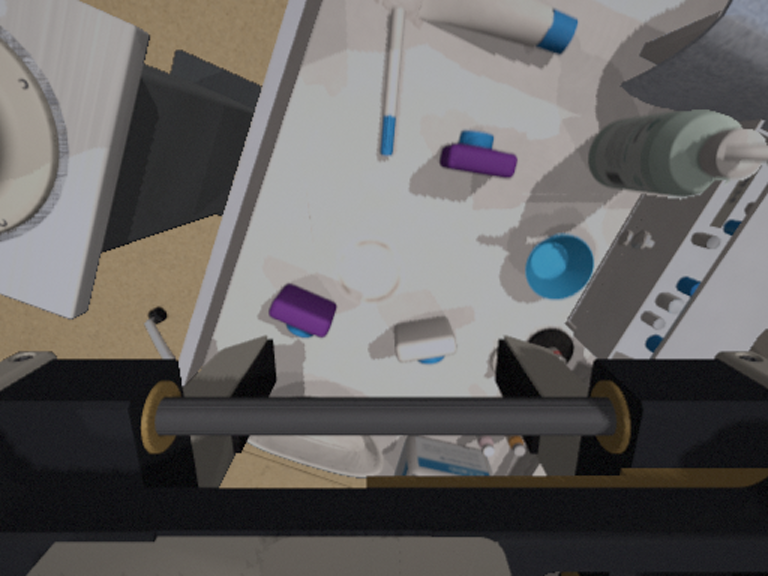

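The wrist view shows the white timer at about (283,225) (native pixels), knob facing right, and clear of everything else. Next I'll refine its yaw from the edges of its upper face.

```bash
python3 - <<'E'
from h import *
w=read_camera("wrist");b=read_camera("top")
W=cv2.resize(w["frame"][200:255,255:315],(600,550),interpolation=cv2.INTER_CUBIC)
T=cv2.resize(b["frame"][163:204,255:290],(470,550),interpolation=cv2.INTER_CUBIC)
W=cv2.convertScaleAbs(np.hstack([W,T]),alpha=1.3)
save("e.png",W,0.74)
E
```

```text
(no output)
```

View pics/e.png

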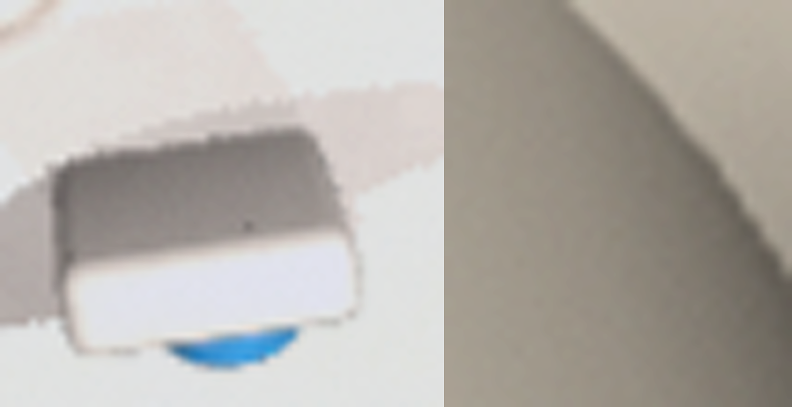

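```bash
python3 - <<'E'
from h import *
np.set_printoptions(precision=4,suppress=True)
from scipy.spatial.transform import Rotation as R
w=read_camera("wrist")
f=lambda x,y,z:onz(w,(255-.45+x/7.4,200-.45+y/7.4),z)
c=[f(*p,.062) for p in((65,265),(350,232),(357,312),(80,352))];u=[f(*p,0) for p in((57,172),(312,130))]
print(np.array(c),np.array(u))
y=lambda a,b:np.degrees(np.arctan2((b-a)[1],(b-a)[0]))
print(y(c[0],c[1]),y(c[3],c[2]),y(*u))
print("top centre",np.mean(c,0))
s=bot.sense();print(s["position"])
E
```

```text
[[ 0.4877 -0.0155  0.062 ]
 [ 0.5373  0.0144  0.062 ]
 [ 0.5466 -0.001   0.062 ]
 [ 0.4986 -0.0322  0.062 ]] [[ 0.4899 -0.0215  0.    ]
 [ 0.5395  0.0118  0.    ]]
31.085499445849344 32.97892957059691 33.95263252872218
top centre [ 0.5176 -0.0086  0.062 ]
[0.4358 0.0769 0.3522]
```

Request:
play_rows([
  [[1,-1.2,-1.5,0,0,4.2,-1],[1,-1.2,-1.5,0,0,4.3,-1],[1,-1.2,-1.5,4.2,2.7,0,-1],[1,-1.2,-1.5,4.2,2.7,0,-1],[1,-1.2,-1.5,4.2,2.7,0,-1],[1,-1.2,-1.5,4.2,2.7,0,-1],[1,-1.2,-1.5,4.2,2.7,0,-1],[1,-1.2,-1.5,4.2,2.7,0,-1],[1,-1.2,-1.5,4.2,2.7,0,-1],[1,-1.2,-1.5,4.2,2.7,0,-1]],
])

```text
t: 4.5
position: [0.5369, -0.0438, 0.2017]
tool_rot: [[-0.406, 0.845, -0.349], [0.648, 0.535, 0.542], [0.644, -0.006, -0.765]]
contact_force: [0.0, 0.1, -0.2]
grip_width: 0.0921
grip_force: 0.0
```

```bash
python3 - <<'E'
from h import *
np.set_printoptions(precision=3,suppress=True)
s=bot.sense();print(s["t"],s["position"],s["q"],s["tool_rot"])
R=s["tool_rot"];print("y yaw",np.degrees(np.arctan2(R[1,1],R[0,1])),"tilt",np.degrees(np.arccos(-R[2,2])))
a=read_camera("scene");w=read_camera("wrist")
class C(dict):pass
b=dict(a);b["eye"]=np.array([.342,.045,.894]);b["orientation"]=np.array([[0.014258722611572055, -0.9827184147096432, 0.18455678318623858], [-0.9993529024174871, -0.020101798663423317, -0.029827740783367234], [0.03302219343457963, -0.1840120514560425, -0.982369125970329]]);b["mtx"]=np.array([[390.924,0,255.432],[0,390.924,189.288],[0,0,1]])
for n,p,q in(("dishbottle",(308.7,177.5),(269.6,138)),("blackbottle",(312.5,171.7),(256.8,122)),("box",(319.5,207),(330,163))):print(n,tri([(a,p),(b,q)]))
for t in("timer","timer_mark"):
    print(t,[(np.round(r["point"],1).tolist(),round(r["p"],2),onz(w,r["point"],.031)) for r in nets.place_of(w,t)][:3])
save("f.png",np.hstack([w["frame"],cv2.resize(a["frame"][130:250,200:330],(416,384))]),0.85)
E
```

```text
4.5 [ 0.537 -0.044  0.202] [ 0.17   0.684  0.144  1.613 -0.517  1.457  1.093] [[-0.406  0.845 -0.349]
 [ 0.648  0.535  0.542]
 [ 0.644 -0.006 -0.765]]
y yaw 32.35715370994988 tilt 40.10522168569594
dishbottle [ 0.623 -0.013  0.05 ]
blackbottle [0.663 0.018 0.033]
box [ 0.561 -0.142  0.078]
timer [([260.3, 261.5], 0.98, array([ 0.512, -0.004,  0.031])), ([159.1, 212.7], 0.75, array([ 0.391, -0.019,  0.031])), ([317.0, 134.4], 0.58, array([0.49 , 0.163, 0.031]))]
timer_mark [([125.2, 217.9], 0.89, array([ 0.363, -0.043,  0.031])), ([342.1, 124.1], 0.71, array([0.51 , 0.193, 0.031]))]
```

View pics/f.png

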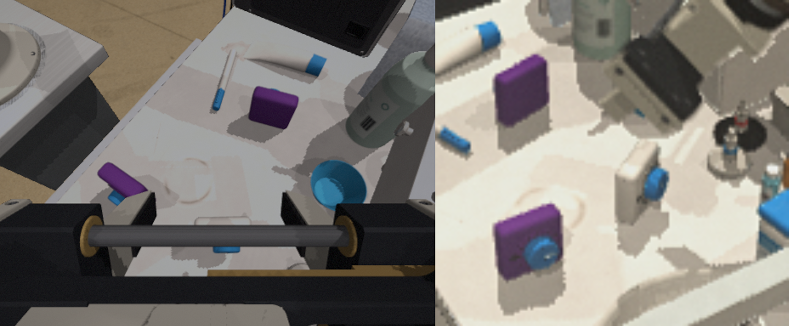

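The wrist view shows the white timer centred between the open fingers at about (260,270), and the scene crop agrees. I'll lower the gripper and watch its clearance over the small bottle at (0.623,-0.013), which tops out at 0.05 m.

Request:
play_rows([
  [[0.03,-0.03,-1.2,0,0,0,-1],[0.03,-0.03,-1.2,0,0,0,-1],[0.03,-0.03,-1.2,0,0,0,-1],[0.03,-0.03,-1.2,0,0,0,-1],[0.03,-0.03,-1.2,0,0,0,-1],[0.03,-0.03,-1.2,0,0,0,-1],[0.03,-0.03,-1.2,0,0,0,-1],[0.03,-0.03,-1.2,0,0,0,-1],[0.03,-0.03,-1.0,0,0,0,-1],[0.03,-0.03,-0.8,0,0,0,-1]],
])

```text
t: 5.95
position: [0.5392, -0.0473, 0.0874]
tool_rot: [[-0.405, 0.846, -0.347], [0.651, 0.534, 0.54], [0.642, -0.007, -0.766]]
contact_force: [0.5, -0.4, -0.6]
grip_width: 0.0913
grip_force: 0.0
```

Request:
play_rows([
  [[0,0,0,0,0,0,-0.2],[0,0,0,0,0,0,0.2],[0,0,0,0,0,0,0.6],[0,0,0,0,0,0,1],[0,0,0,0,0,0,1],[0,0,0,0,0,0,1],[0,0,0,0,0,0,1],[0,0,0,0,0,0,1],[0,0,0,0,0,0,1],[0,0,0,0,0,0,1]],
], force=25)

```text
t: 7.2
position: [0.5397, -0.0473, 0.0885]
tool_rot: [[-0.406, 0.846, -0.346], [0.651, 0.534, 0.54], [0.642, -0.006, -0.767]]
contact_force: [1.6, -0.8, 5.2]
grip_width: 0.0614
grip_force: 25.0
```

```bash
python3 - <<'E'
from h import *
np.set_printoptions(precision=3,suppress=True)
s=bot.sense();print(s["t"],s["position"],s["q"],s["grip_width"],s["grip_force"],s["contact_force"],s["moment"])
E
```

```text
7.2 [ 0.54  -0.047  0.089] [ 0.185  0.849  0.127  1.617 -0.544  1.306  1.174] 0.061400783092665036 24.99096393585205 [ 1.638 -0.765  5.195] [-0.098 -0.417 -0.264]
```

Request:
play_rows([
  [[0,0,1.5,0,0,0,1],[0,0,3,0,0,0,1],[0,0,4,0,0,0,1],[0,0,4,0,0,0,1],[-0.3,0.9,0,-6.35,-4,0,1],[-0.3,0.9,0,-6.35,-4,0,1],[-0.3,0.9,0,-6.35,-4,0,1],[-0.3,0.9,0,-6.35,-4,0,1],[-0.3,0.9,0,-6.35,-4,0,1],[-0.3,0.9,0,-6.35,-4,0,1]],
])

```text
t: 8.45
position: [0.5201, 0.0067, 0.2133]
tool_rot: [[-0.528, 0.848, 0.044], [0.845, 0.529, -0.081], [-0.092, -0.006, -0.996]]
contact_force: [-1.0, 0.2, -2.9]
grip_width: 0.0617
grip_force: 25.0
```

Request:
play_rows([
  [[-0.3,0.8,0,-6.35,-4,0,1],[-0.3,0.8,0,-6.35,-4,0,1],[-0.3,0.8,0,-6.35,-4,0,1],[-0.3,0.8,0,-6.35,-4,0,1],[-0.3,0.6,0,-6.35,-4,0,1],[-0.2,0.5,0,-6.35,-4,0,1],[0,0,0,0,0,-8,1],[0,0,0,0,0,-8,1],[0,0,0,0,0,-8,1],[0,0,0,0,0,-8.3,1]],
])

```text
t: 9.7
position: [0.5035, 0.0504, 0.2129]
tool_rot: [[0.006, 1.0, -0.011], [0.642, -0.012, -0.767], [-0.767, -0.002, -0.642]]
contact_force: [0.1, 0.0, -1.8]
grip_width: 0.062
grip_force: 25.0
```

```bash
python3 - <<'E'
from h import *
from scipy.spatial.transform import Rotation as R
np.set_printoptions(precision=3,suppress=True)
s=bot.sense();print(s["t"],s["position"],s["q"],s["grip_width"],s["grip_force"],s["contact_force"],s["moment"])
T=s["tool_rot"];print(T)
u=np.array([.846,.534,-.006]);u/=np.linalg.norm(u)
S=np.array([[-0.406, 0.846, -0.346], [0.651, 0.534, 0.54], [0.642, -0.006, -0.767]])
G=(R.from_rotvec([0,0,-32.3],degrees=True)*R.from_rotvec(-90*u,degrees=True)).as_matrix()@S
print(G, R.from_matrix(G@T.T).as_rotvec(degrees=True))
a=read_camera("scene");w=read_camera("wrist")
save("g.png",np.hstack([w["frame"],cv2.resize(a["frame"][100:220,200:330],(416,384))]),0.85)
E
```

```text
9.7 [0.504 0.05  0.213] [-1.003  0.668  0.599  1.886  0.451  1.151 -0.729] 0.06200033507409797 24.977518022060394 [ 0.144  0.031 -1.833] [1.235 0.001 0.008]
[[ 0.006  1.    -0.011]
 [ 0.642 -0.012 -0.767]
 [-0.767 -0.002 -0.642]]
[[-0.004  1.    -0.004]
 [ 0.642 -0.001 -0.767]
 [-0.767 -0.006 -0.641]] [-0.005  0.215  0.664]
```

View pics/g.png

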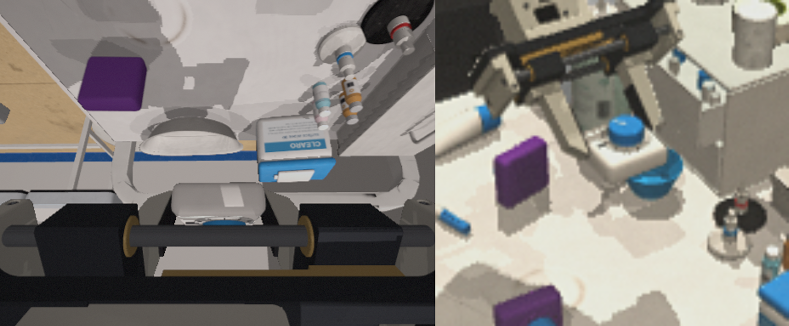

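The timer hangs upright between the fingers with its knob up, at scene crop (620,145), and its surroundings are clear. Lowering it now.

Request:
play_rows([
  [[0,0,-1,0,0,0.6,1],[0,0,-2,0,0.2,0,1],[0,0,-2,0,0,0,1],[0,0,-2,0,0,0,1],[0,0,-2,0,0,0,1],[0,0,-2,0,0,0,1],[0,0,-1.9,0,0,0,1],[0,0,-1.2,0,0,0,1],[0,0,-0.7,0,0,0,1],[0,0,-0.3,0,0,0,1]],
])

```text
t: 11.05
position: [0.5044, 0.0496, 0.0619]
tool_rot: [[-0.005, 1.0, -0.001], [0.641, 0.002, -0.767], [-0.767, -0.004, -0.641]]
contact_force: [-0.2, 0.9, -2.9]
grip_width: 0.0618
grip_force: 25.0
```

```bash
python3 - <<'E'
from h import *
np.set_printoptions(precision=4,suppress=True)
s=bot.sense();print(s["t"],s["position"],s["q"],s["contact_force"],s["moment"])
a=read_camera("scene");b=read_camera("top")
for n,c in(("s",a),("t",b)):
  for t in("timer","timer_mark","timer_pointer"):
    print(n,t,[(np.round(r["point"],1).tolist(),round(r["p"],2)) for r in nets.place_of(c,t)][:4])
save("i.png",cv2.resize(a["frame"][140:240,220:330],(770,600),interpolation=cv2.INTER_CUBIC))
E
```

```text
11.05 [0.5044 0.0496 0.0619] [-0.9501  0.9369  0.5212  1.8774  0.402   0.9285 -0.8423] [-0.1566  0.902  -2.9447] [ 1.2272  0.0751 -0.004 ]
s timer [([266.1, 204.1], 0.76), ([230.4, 216.9], 0.64), ([233.4, 163.6], 0.42)]
s timer_mark [([223.9, 223.2], 0.78), ([260.0, 202.9], 0.63), ([234.1, 157.5], 0.59)]
s timer_pointer [([242.6, 220.0], 0.7), ([267.2, 191.3], 0.61)]
t timer [([274.0, 245.0], 0.85), ([191.1, 195.9], 0.62), ([270.4, 190.4], 0.58)]
t timer_mark [([266.4, 202.5], 0.94), ([176.5, 183.9], 0.67), ([281.9, 253.4], 0.59)]
t timer_pointer [([261.7, 189.2], 0.45), ([291.4, 235.1], 0.44), ([176.4, 207.3], 0.44), ([218.1, 147.6], 0.42)]
```

View pics/i.png

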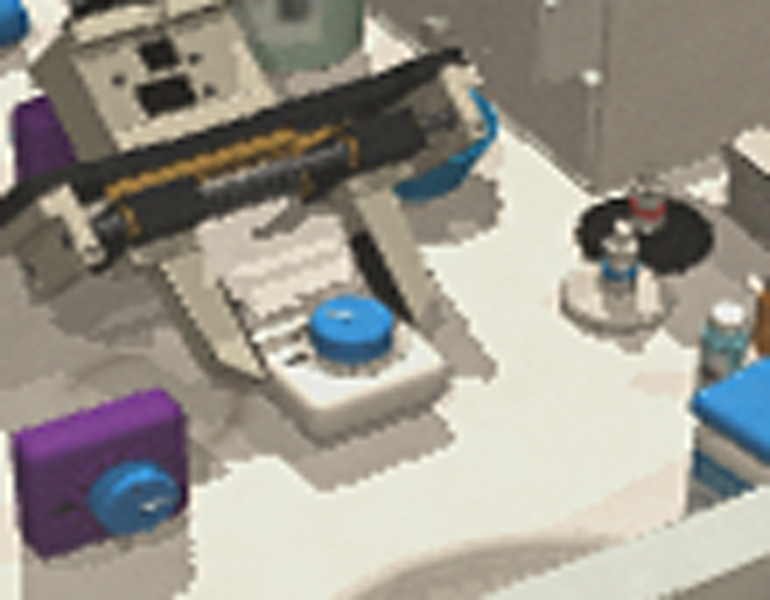

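The timer is level and still a few mm above the worktop (there's a shadow under it at about (370,430)). The long mark is visible at (295,358) in the crop. Easing it down.

Request:
play_rows([
  [[0,0,-0.1,0,0,0,1],[0,0,-0.1,0,0,0,1],[0,0,-0.1,0,0,0,1],[0,0,-0.1,0,0,0,1],[0,0,-0.1,0,0,0,1],[0,0,-0.05,0,0,0,1],[0,0,-0.05,0,0,0,1],[0,0,0,0,0,0,1],[0,0,0,0,0,0,1],[0,0,0,0,0,0,1]],
], force=12)

```text
t: 12.7
position: [0.5043, 0.0497, 0.0561]
tool_rot: [[-0.005, 1.0, -0.001], [0.641, 0.002, -0.767], [-0.767, -0.004, -0.641]]
contact_force: [0.0, 0.0, -1.9]
grip_width: 0.0622
grip_force: 12.0
```

Request:
play_rows([
  [[0,0,-0.05,0,0,0,1],[0,0,-0.05,0,0,0,1],[0,0,-0.05,0,0,0,1],[0,0,0,0,0,0,1],[0,0,0,0,0,0,1],[0,0,0,0,0,0,1],[0,0,0,0,0,0,1],[0,0,0,0,0,0,1],[0,0,0,0,0,0,1],[0,0,0,0,0,0,1]],
], force=12)

```text
t: 13.95
position: [0.5043, 0.0497, 0.0546]
tool_rot: [[-0.005, 1.0, -0.001], [0.641, 0.002, -0.767], [-0.767, -0.005, -0.641]]
contact_force: [-0.1, 0.0, -3.6]
grip_width: 0.0622
grip_force: 12.0
```

Request:
play_rows([
  [[0,0,-0.05,0,0,0,1],[0,0,-0.05,0,0,0,1],[0,0,-0.05,0,0,0,1],[0,0,0,0,0,0,1],[0,0,0,0,0,0,1],[0,0,0,0,0,0,1],[0,0,0,0,0,0,1],[0,0,0,0,0,0,1],[0,0,0,0,0,0,1],[0,0,0,0,0,0,1]],
], force=12)

```text
t: 15.2
position: [0.5043, 0.0497, 0.0531]
tool_rot: [[-0.005, 1.0, -0.001], [0.641, 0.002, -0.767], [-0.767, -0.005, -0.641]]
contact_force: [0.3, 0.2, -1.9]
grip_width: 0.0616
grip_force: 12.0
```

```bash
python3 - <<'E'
from h import *
np.set_printoptions(precision=4,suppress=True)
s=bot.sense();print(s["t"],s["position"],s["contact_force"],s["moment"])
a=read_camera("scene");b=read_camera("top")
save("j.png",cv2.resize(a["frame"][170:230,240:310],(700,600),interpolation=cv2.INTER_CUBIC))
s=bot.sense();print(s["contact_force"],s["moment"])
E
```

```text
15.2 [0.5043 0.0497 0.0531] [ 0.3205  0.1812 -1.8903] [ 1.2692  0.0697 -0.0066]
[ 0.722  -0.144  -2.9832] [ 1.2618  0.0252 -0.0009]
```

View pics/j.png

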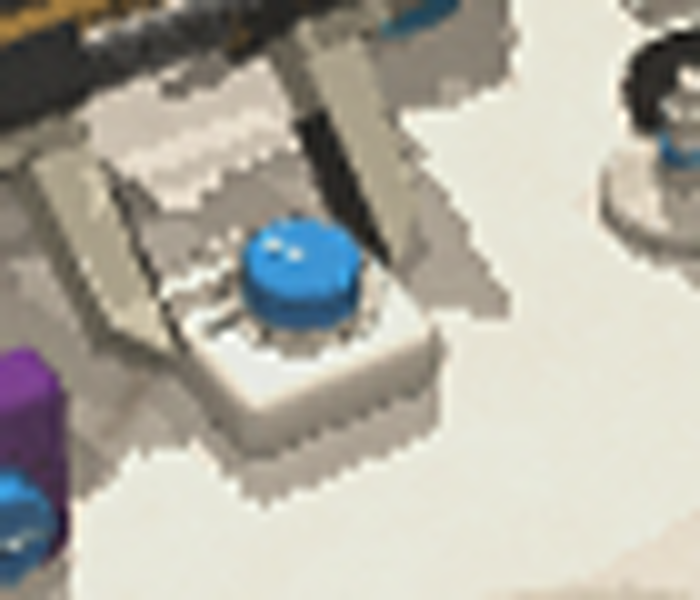

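Request:
play_rows([
  [[0,0,-0.05,0,0,0,1],[0,0,-0.05,0,0,0,1],[0,0,-0.05,0,0,0,1],[0,0,0,0,0,0,1],[0,0,0,0,0,0,1],[0,0,0,0,0,0,1],[0,0,0,0,0,0,1],[0,0,0,0,0,0,1],[0,0,0,0,0,0,1],[0,0,0,0,0,0,1]],
], force=12)

```text
t: 16.55
position: [0.5042, 0.0497, 0.0524]
tool_rot: [[-0.004, 1.0, -0.002], [0.64, 0.002, -0.768], [-0.768, -0.004, -0.64]]
contact_force: [-2.5, 4.0, 6.6]
grip_width: 0.0615
grip_force: 12.0
```

```bash
python3 - <<'E'
from h import *
np.set_printoptions(precision=4,suppress=True)
s=bot.sense();print(s["t"],s["position"],s["contact_force"],s["moment"])
E
```

```text
16.55 [0.5042 0.0497 0.0524] [-2.5479  3.9807  6.5761] [ 0.2713  0.1832 -0.2602]
```

Request:
play_rows([
  [[0,0,0,0,0,0,1],[0,0,0,0,0,0,1],[0,0,0,0,0,0,1],[0,0,0,0,0,0,-0.4],[0,0,0,0,0,0,-0.45],[0,0,0,0,0,0,-0.6],[0,0,0,0,0,0,-0.8],[0,0,0,0,0,0,-1],[0,0,0,0,0,0,-1],[0,0,0,0,0,0,-1]],
], force=3)

```text
t: 17.8
position: [0.5043, 0.0497, 0.0516]
tool_rot: [[-0.005, 1.0, -0.001], [0.641, 0.002, -0.767], [-0.767, -0.005, -0.641]]
contact_force: [0.2, 0.7, -0.2]
grip_width: 0.0913
grip_force: 0.0
```

Request:
play_rows([
  [[0,0.5,2,0,0,0,-1],[0,0.5,3,0,0,0,-1],[0,0,4,0,0,0,-1],[0,-1,3,7,0,0,-1],[0,-1,2,7,0,0,-1],[0,-1,2,7,0,0,-1],[0,-1,2,7,0,0,-1],[0,-1.5,1,7,0,0,-1],[0,-1.5,0,7,0,0,-1],[0.4,-1.5,0,8,0,0,-1]],
])

```text
t: 19.05
position: [0.5081, -0.0253, 0.2437]
tool_rot: [[-0.007, 1.0, 0.002], [1.0, 0.007, 0.003], [0.003, 0.002, -1.0]]
contact_force: [-0.9, -0.1, 0.3]
grip_width: 0.0917
grip_force: 0.0
```

```bash
python3 - <<'E'
from h import *
np.set_printoptions(precision=4,suppress=True)
s=bot.sense();print(s["t"],s["position"],s["q"],s["tool_rot"].tolist(),s["contact_force"])
w=read_camera("wrist");a=read_camera("scene");b=read_camera("top");print(w["eye"])
for n,c in(("w",w),("s",a),("t",b)):
  for t,z in(("timer",0),("timer_mark",.022),("timer_pointer",.036)):
    print(n,t,[(np.round(r["point"],1).tolist(),round(r["p"],2),onz(c,r["point"],z)) for r in nets.place_of(c,t)][:3])
p=proj(w,(.508,0,.03)).astype(int);print(p)
y0,x0=max(p[1]-60,0),max(p[0]-80,0)
print(x0,y0);save("k.png",w["frame"][y0:y0+120,x0:x0+160],5)
E
```

```text
19.05 [ 0.5081 -0.0253  0.2437] [-0.3624  0.2921  0.4257  1.9737 -0.1563  0.9052  0.1507] [[-0.0065207041584326, 0.9999775805913905, 0.0015227382792447513], [0.9999727616724489, 0.006515392077432829, 0.00346779169689377], [0.0034577927141341475, 0.0015453092461391637, -0.9999928278187198]] [-0.9275 -0.1483  0.3084]
[0.5076 0.055  0.3371]
w timer [([153.6, 175.7], 0.86, array([ 0.3811, -0.0276,  0.    ])), ([251.8, 160.8], 0.77, array([ 0.5022, -0.0081,  0.    ]))]
w timer_mark [([231.5, 164.4], 0.88, array([ 0.4795, -0.0083,  0.022 ])), ([130.3, 196.9], 0.64, array([ 0.3593, -0.0481,  0.022 ]))]
w timer_pointer [([246.3, 156.9], 0.92, array([0.4969, 0.0028, 0.036 ])), ([171.4, 206.9], 0.44, array([ 0.4113, -0.0552,  0.036 ]))]
s timer [([234.1, 164.2], 0.89, array([0.5106, 0.1995, 0.    ])), ([232.0, 213.7], 0.76, array([0.4075, 0.0165, 0.    ])), ([266.7, 204.0], 0.6, array([0.5048, 0.0012, 0.    ]))]
s timer_mark [([232.0, 156.9], 0.59, array([0.5094, 0.2084, 0.022 ])), ([226.0, 224.3], 0.58, array([ 0.368 , -0.0292,  0.022 ])), ([259.7, 202.6], 0.56, array([ 0.4797, -0.0046,  0.022 ]))]
s timer_pointer [([246.8, 219.5], 0.68, array([ 0.4142, -0.0534,  0.036 ])), ([263.2, 198.7], 0.49, array([ 0.4876, -0.0094,  0.036 ]))]
t timer [([193.9, 194.8], 0.78, array([0.4944, 0.1602, 0.    ])), ([268.9, 191.0], 0.61, array([ 0.5069, -0.0133,  0.    ]))]
t timer_mark [([177.7, 185.6], 0.72, array([0.5111, 0.1947, 0.022 ])), ([268.2, 203.2], 0.57, array([ 0.4748, -0.0105,  0.022 ]))]
t timer_pointer [([262.1, 187.3], 0.6, array([0.5084, 0.0044, 0.036 ])), ([180.2, 206.2], 0.52, array([0.4622, 0.1845, 0.036 ]))]
[256 158]
176 98
```

View pics/k.png

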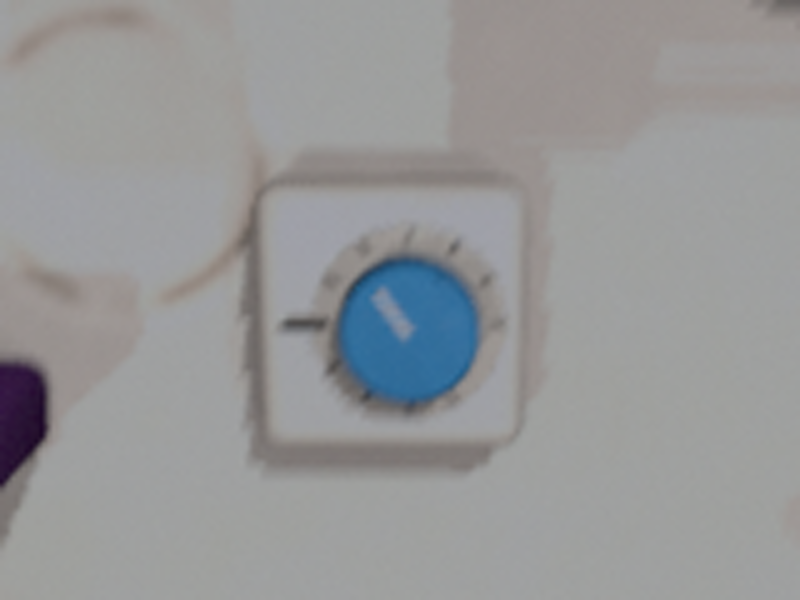

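The timer now stands upright with the long mark at crop (303,323), pointing toward the robot. The pointer runs from (410,336) to (378,290), about 125° around, so it needs roughly +55°.

```bash
cat > m.py <<'E'
from h import *
import sys
np.set_printoptions(precision=4,suppress=True)
def meas(w):
    """knob axis, pointer angle, case yaw from wrist picture"""
    f=w["frame"].astype(int);g=(f[:,:,2]-f[:,:,0]>50).astype(np.uint8)
    p=proj(w,(.508,-.005,.03));n,l,st,ce=cv2.connectedComponentsWithStats(g)
    i=min((k for k in range(1,n) if st[k][4]>80),key=lambda k:np.hypot(*(ce[k]-p)))
    x,y,ww,hh,_=st[i];m=(l==i).astype(np.uint8)
    hull=cv2.convexHull(cv2.findContours(m,0,2)[0][0]);fill=cv2.drawContours(m*0,[hull],-1,1,-1)
    k=cv2.erode(fill,np.ones((3,3),np.uint8))
    sat=(f.max(2)-f.min(2));wp=(k>0)&(sat<np.median(sat[m>0])*.72)
    wt=np.clip(np.median(sat[m>0])-sat,0,None)*wp
    # world positions at z=.036
    ys,xs=np.nonzero(wp);P=np.array([onz(w,(a,b),.036)[:2] for a,b in zip(xs,ys)]);W=wt[ys,xs]
    c=(P*W[:,None]).sum(0)/W.sum();e,v=np.linalg.eigh(np.cov(P.T,aweights=W+1e-6));d=v[:,1]
    H=np.array([onz(w,h[0],.036)[:2] for h in hull])
    (cc,r)=cv2.minEnclosingCircle(H.astype(np.float32)*1000)
    cc=np.array(cc)/1000
    if d@(c-cc)<0:d=-d
    return dict(knob=cc,r=r,line=c,ang=np.degrees(np.arctan2(d[1],d[0])),ang2=np.degrees(np.arctan2(*(c-cc)[::-1])),n=len(P))
E
python3 - <<'E'
from m import *
w=read_camera("wrist");print(meas(w))
f=lambda x,y,z:onz(w,(176-.4+x/5,98-.4+y/5),z)
C=np.array([f(*q,.022) for q in((265,187),(522,187),(521,441),(267,441))]);print(C,C.mean(0))
m=[f(280,324,.022),f(327,322,.022)];print(m)
y=lambda a,b:np.degrees(np.arctan2((b-a)[1],(b-a)[0]));print(y(C[0],C[1]),y(C[3],C[2]),y(C[3],C[0])-90,y(C[2],C[1])-90,y(*m))
E
```

```text
{'knob': array([ 0.5079, -0.0057]), 'r': 15.752776145935059, 'line': array([ 0.5045, -0.0018]), 'ang': np.float64(124.9541900174148), 'ang2': np.float64(131.73237590355131), 'n': 30}
[[ 0.4764  0.0248  0.022 ]
 [ 0.5328  0.0253  0.022 ]
 [ 0.5345 -0.0327  0.022 ]
 [ 0.4756 -0.0332  0.022 ]] [ 0.5048 -0.0039  0.022 ]
[array([ 0.4792, -0.0057,  0.022 ]), array([ 0.4898, -0.0051,  0.022 ])]
0.4564087882415405 0.48570277233913234 -0.8025601818774533 1.6182732747745803 2.939255973721512
```

Request:
play_rows([
  [[0,0.5,-1,0,0,0,-1],[0,0.8,-2.2,0,0,0,-1],[0,0.8,-2.2,0,0,0,-1],[0,0,-2.2,0,0,0,-1],[0,0,-2.2,0,0,0,-1],[0,0,-2,0,0,0,-1],[0,0,-1.6,0,0,0,-1],[0,0,-1.0,0,0,0,-1],[0,0,-0.5,0,0,0,-0.6],[0,0,-0.1,0,0,0,-0.2]],
], force=10)

```text
t: 20.95
position: [0.5084, -0.0043, 0.0916]
tool_rot: [[-0.005, 1.0, -0.001], [1.0, 0.005, -0.002], [-0.002, -0.001, -1.0]]
contact_force: [1.0, -0.1, -0.1]
grip_width: 0.0766
grip_force: 0.0
```

Request:
play_rows([
  [[0,0,0,0,0,0,0.1],[0,0,0,0,0,0,0.2],[0,0,0,0,0,0,0.25],[0,0,0,0,0,0,0.3],[0,0,0,0,0,0,0.35],[0,0,0,0,0,0,1],[0,0,0,0,0,0,1],[0,0,0,0,0,0,1],[0,0,0,0,0,0,1],[0,0,0,0,0,0,1]],
], force=10)

```text
t: 22.2
position: [0.5083, -0.0043, 0.0917]
tool_rot: [[-0.005, 1.0, -0.001], [1.0, 0.005, -0.002], [-0.002, -0.001, -1.0]]
contact_force: [-0.6, 0.3, 2.9]
grip_width: 0.0316
grip_force: 10.0
```

Request:
play_rows([
  [[0,0,0,0,0,1,1],[0,0,0,0,0,2.5,1],[0,0,0,0,0,3,1],[0,0,0,0,0,3,1],[0,0,0,0,0,3,1],[0,0,0,0,0,3,1],[0,0,0,0,0,3,1],[0,0,0,0,0,3,1],[0,0,0,0,0,3,1],[0,0,0,0,0,3,1]],
])

```text
t: 23.45
position: [0.507, -0.0046, 0.0915]
tool_rot: [[-0.469, 0.883, -0.003], [0.883, 0.469, -0.002], [-0.001, -0.004, -1.0]]
contact_force: [-5.1, -0.4, 7.5]
grip_width: 0.0316
grip_force: 10.0
```

Request:
play_rows([
  [[0,0,0,0,0,3,1],[0,0,0,0,0,3,1],[0,0,0,0,0,3,1],[0,0,0,0,0,3,1],[0,0,0,0,0,3,1],[0,0,0,0,0,3,1],[0,0,0,0,0,3,1],[0,0,0,0,0,2,1],[0,0,0,0,0,1,1],[0,0,0,0,0,0,1]],
])

```text
t: 24.7
position: [0.5061, -0.0054, 0.0915]
tool_rot: [[-0.786, 0.618, -0.004], [0.618, 0.786, -0.003], [0.001, -0.005, -1.0]]
contact_force: [-6.2, -2.2, 9.4]
grip_width: 0.0313
grip_force: 10.0
```

```bash
python3 - <<'E'
from m import *
s=bot.sense();R=s["tool_rot"];print(s["t"],s["position"],np.degrees(np.arctan2(R[1,1],R[0,1])),s["q"],s["contact_force"],s["moment"])
E
```

```text
24.7 [ 0.5061 -0.0054  0.0915] 51.82234472697519 [-0.1198  0.5218  0.0918  2.0511 -0.0785  0.5758  0.9305] [-6.159  -2.1624  9.3798] [-0.5585  1.3971 -0.0797]
```

Request:
play_rows([
  [[0,0,0,0,0,0,0.3],[0,0,0,0,0,0,0.2],[0,0,0,0,0,0,0],[0,0,0,0,0,0,-0.5],[0,0,0,0,0,0,-0.6],[0,0,2,0,0,0,-0.6],[0,0,4,0,0,-7,-0.6],[0,-0.5,4,0,0,-9,-0.6],[0,-1,3,0,0,-9,-0.6],[0,-0.5,2,0,0,-9,-0.6]],
], force=4)

```text
t: 25.95
position: [0.5088, -0.0248, 0.2434]
tool_rot: [[-0.3, 0.954, 0.002], [0.954, 0.3, -0.002], [-0.003, 0.001, -1.0]]
contact_force: [-0.0, -0.3, -0.4]
grip_width: 0.0735
grip_force: 0.0
```

```bash
python3 - <<'E'
from m import *
s=bot.sense();R=s["tool_rot"];print(s["t"],s["position"],np.degrees(np.arctan2(R[1,1],R[0,1])))
w=read_camera("wrist");print(meas(w))
for t,z in(("timer",0),("timer_mark",.022),("timer_pointer",.036)):
    print(t,[(np.round(r["point"],1).tolist(),round(r["p"],2),onz(w,r["point"],z)) for r in nets.place_of(w,t)][:3])
# rectify: metric top view at z=.022, 8 px/mm over 90x70mm
X=np.float32([[.46,.035],[.46,-.045],[.56,-.045],[.56,.035]])
src=np.float32([proj(w,(x,y,.022)) for x,y in X])
dst=np.float32([[(x-.46)*8000,(.035-y)*8000] for x,y in X])
im=cv2.warpPerspective(w["frame"],cv2.getPerspectiveTransform(src,dst),(800,640),flags=cv2.INTER_CUBIC)
save("l.png",im,.9)
E
```

```text
25.95 [ 0.5088 -0.0248  0.2434] 17.45978411467054
{'knob': array([ 0.5096, -0.0056]), 'r': 15.783909797668457, 'line': array([ 0.5035, -0.0064]), 'ang': np.float64(177.57154313422922), 'ang2': np.float64(-172.2873977927521), 'n': 34}
timer [([154.8, 142.5], 0.97, array([ 0.3821, -0.025 ,  0.    ])), ([259.8, 157.7], 0.69, array([ 0.5068, -0.0048,  0.    ]))]
timer_mark [([125.9, 157.7], 0.81, array([ 0.361 , -0.0466,  0.022 ])), ([186.2, 264.0], 0.38, array([ 0.4574, -0.1596,  0.022 ]))]
timer_pointer [([252.3, 162.2], 0.95, array([ 0.4982, -0.0059,  0.036 ])), ([162.9, 177.6], 0.7, array([ 0.4092, -0.0519,  0.036 ]))]
```

View pics/l.png

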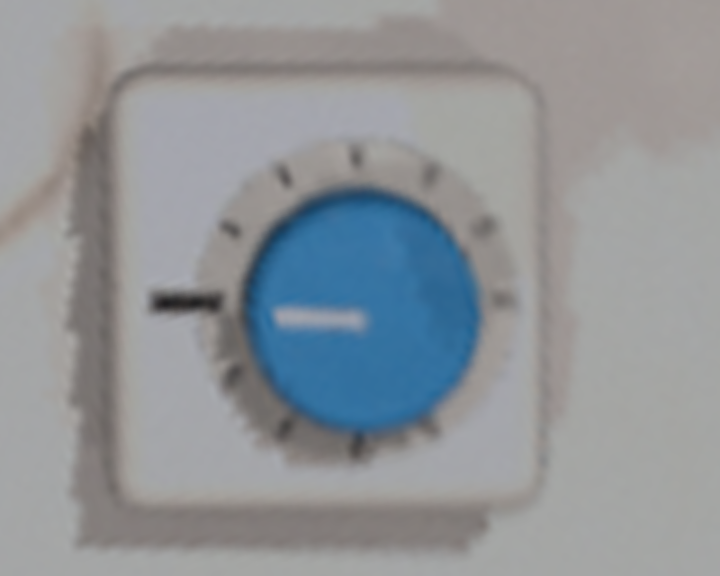

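The timer stands square on its base, with case edges within about 1° of the worktop axes. The pointer runs from (365,321) to (275,316), lined up with the long mark at (150–222,302) to within about 3°. The gripper is clear of everything, so I'm handing in.

```bash
python3 -c "
from rig import bot
print(bot.hand_in())"
```

```text
the job is handed in; nothing more can be done
None
```

The white timer is standing on its base with its front squarely facing the robot, and its knob pointer is within about 3° of the long mark; the job is handed in at about 26 s, and the verdict was not shown.

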